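# Set a marked board against the flip stop for sawing

## Task

Set up the marked board for a cut on the sawing board by pushing with the fingertips only; do not grip or lift anything. Push the raised flip stop over so that it drops down in front of the fence before the board gets there, tip the board that stands on edge over onto its wide face with the pencil line on top, and push it home along the fence, so that it lies flat with its long edge tight against the fence and its end tight against the lowered stop, the pencil line over the saw slot. Do not disturb the tape measure, pencil, clamp or hammer.

Things in the scene. Friction and masses are not known exactly. Their poses are not given: they have to be found in the camera images.
- sawing_board: Fixed jig on the bench: plywood 12 mm thick (own x -0.19 to 0.10, y -0.27 to 0.21 m) with an aluminium fence along it, 30 mm thick, its top 57 mm above the bench. Origin at bench level under the fence's front face, which is the plane x = 0 of this frame; x points away from the robot through the fence, y to the left along it, z up. A saw slot crosses the ply at y = -0.06.
- stop_corner (a point): Point on the ply top at the foot of the fence face, in the plane of the right-hand face of the lowered stop (sawing_board frame x = 0, y = 0.10, z = 0.012): the corner into which the board's end is to be pushed.
- stop_pivot (a point): Middle of the flip stop's pivot pin, which runs along y; 26 mm behind the fence face, 72 mm above the bench, 10 mm left of stop_corner. It sits on a carriage on the fence, 46 mm wide along y, its ears up to 11 mm above and 8 mm before and behind the pin; a knob behind the fence reaches 38 mm behind the pin, below 52 mm height.
- flip_stop (a joint): Hinge of the aluminium flip stop, an L-shaped arm 20 mm wide. 0 = down, its foot hanging in front of the fence; grows as it goes up and back; 2.5 = resting, leaning back over the fence, where it starts (2.4 to 2.5). Pushed towards the robot from behind (about 1 N) to below about 1.8 it falls down by its own weight within a second and stays down.
- stop_foot (a point): Middle of the lower end of the stop's foot. Down, it is 41 mm in front of and 56 mm below the pin, 4 mm above the ply; the foot is 16 mm thick (7 to 23 mm in front of the fence). Raised at 2.5, the arm's rearmost point (the elbow) is 42 mm behind and 25 mm above the pin, and no part is ever more than 80 mm above the pin as it swings.
- board: Softwood board, 220 mm long (y), 24 mm thick (x), 50 mm high as it stands on edge on the ply (z), about 0.2 kg, roughly parallel to the fence. Origin at the centre of the edge it stands on. Its -x wide face, towards the robot, bears a pencil line across it, 160 mm from the left (+y) end. Tipped over away from the robot it lies with that face up, 24 mm high, former top edge towards the fence.
- board_mid (a point): Centre of the board.
- board_left (a point): Middle of the board's former top edge at its left end (board frame 0, 110, 50 mm): once it lies flat, the corner that goes to the fence and the stop.
- board_right (a point): Middle of the board's former top edge at its right end (board frame 0, -110, 50 mm): once it lies flat, its right-hand corner at the fence.
- tape_measure: Yellow and black tape measure, 34 x 80 x 66 mm high, standing on the ply left of the stop's place; leave alone. Origin under its centre.
- pencil: Red carpenter's pencil, 142 mm long, 7 mm thick, lying on the ply near its front left corner; leave alone. Origin under its centre.
- f_clamp: F-clamp 267 mm long, lying flat on the bench to the right of the sawing board; leave alone. Origin under its centre.
- hammer: Hammer with a wooden handle, 278 mm long, lying on the bench to the left of the sawing board; leave alone. Origin under its centre.

How it is judged:
By the outcome, as a careful person would: the job done as asked, in the order asked, and still so for the second after the job is handed in, with the robot touching nothing.
It also fails if it takes over 64 s, if anything falls off the work surface, if the arm or the gripper's body presses on something with over 40 N, if the wrist force passes 120 N, or if a joint passes its speed limit or range.

## Robot

A 7-joint arm with a two-finger parallel gripper is mounted at the origin on a cart in front of the work surface, level with it; the furniture and walls round the work are solid. World frame = base frame: x ahead of the robot, y to its left, z up, the work surface at z = 0. Lengths are in m, angles in rad, forces in N, time in s.
With the tool pointing down it reaches from about 0.35 to 0.9 m from the base axis. Payload 8.1 kg.
Tool frame: the origin (TCP) lies on the centre line of the jaws, within the pads' length; the fingertips stand 22 mm ahead of it and the grasp point (between the pads) lies 3 mm ahead of it; z points along the fingers, y is the line along which they close (so a half turn about z gives the same grasp; the last joint's range is limited). The gripper opens to 85 mm and grips with 20 to 120 N. Pads are 22 mm wide; open, the fingers measure 114 mm over their backs; the gripper's body (76 mm by 85 mm) begins 54 mm behind the grasp point. The pads swing forward as they close: fully open they stand 13 mm farther back than shut.
Start: joints at [1.135, 0.434, 0.025, 1.573, -0.012, 1.134, -0.075], TCP at [0.204, -0.591, 0.253] pointing down, gripper open.
Joint ranges: [-2.62, 2.62], [-0.44, 2.09], [-1.27, 1.32], [0.08, 2.57], [-1.32, 4.46], [0.12, 2], [-2.74, 2.74]. Speed limits (rad/s): [2.22, 2.22, 3.01, 3.01, 3.14, 3.14, 3.14].

## Interface

Orientations are given as a unit quaternion [w, x, y, z].
In Python, from bench import arm, vision gives the robot as it stands.
- The arm moves only by the tool apply_moves, never from a script. Its argument "increments" is one flat list of numbers, 5 for each row, row after row: the shift along the tool's x, y, z normalised to -1 to 1, where 1 is 0.04 m, then the turn about the tool's z normalised to -1 to 1, where 1 is 0.12 rad, then the opening, from -1 (shut) to 1 (fully open). In form: [x, y, z, spin, gripper, x, y, z, spin, gripper, ...]. A call has 1 to 10 rows; each row shifts and turns the commanded pose from where the row before left it, along the tool's axes as they then stand; what a row does not reach is not made up. A row lasts 1/10 s, in which the tool goes at most 50 mm and 8.59 degrees, less where a joint would pass 70% of its speed; a pose out of reach is approached as far as the arm can. A call with a number of a shift or a turn outside -1 to 1 is refused whole. A call with a gripper value outside its range is refused whole. The fingers move at their own pace and stop on an object; "squeeze" is the grip in N (left out, the last holds). Time passes only in rows, so rows that do not move let the fingers close. It gives the time, the measured TCP pose, the force, the opening and the grip force at its end, in the units of the state.
- arm.observe(): the state, without advancing time (a new reading comes with each control period).
- vision.capture(name): name is "scene" or "top"; returns (picture, depth): 420x560x3 uint8, red, green, blue; 420x560 float32, m along the optical axis (not along the pixel's ray), 0 where there is no reading.
- vision.camera_info(name): a dict with "K" (3x3 intrinsics, pixels), "dist" ([k1, k2, p1, p2, k3] as OpenCV has them; the pictures are not rectified), "R" (3x3) and "t" (3): a world point X has camera coordinates R X + t. Camera axes: x right, y down, z forward; pixel columns grow to the right and rows downward; lengths in m; the calibration is good to about 2 mm. A picture is of the moment at which its call begins. camera_info takes no time and is no camera call.
- arm.finish_job(): hands the job in; it is judged then, once.
The state is a dict: "time_s": time; "joints": joint angles; "dq": joint speeds; "effort": joint torques, N m; "tcp_pos": TCP position; "eef_rot": TCP orientation; "ft_force": force on the tool from outside, world axes, zero at the start; "torque": the same for the moment, N m; "finger_gap": finger opening in m; "grip_force": force on a finger pad.
Only numpy, scipy, OpenCV 4.12 (cv2) and the standard library are available. Lean on these libraries where they do the work, as an engineer would, in place of code of your own. Each camera call takes 0.05 s, during which the arm holds its last target. There are 200 camera calls.

## Working session

There is one attempt and no reset: what is moved stays moved. The work goes in short steps, Python scripts to look and compute and a tool call to move; the robot and the scene stay as the last step left them, time stands still between calls to the robot, and variables do not carry over. Pictures are saved under pics/ and viewed, at most 10 in all, crops included, and the job is handed in when it is done.

Besides the shell and the picture viewer there is one more tool, called after ">>>" as name(argument=value, ...) on one line, values as JSON. apply_moves: Moves the arm, as the interface text tells. Scaled input: -1 to 1 covers 0.04 m each way for a shift and 0.12 rad each way for a turn. Its arguments: {"type":"object","properties":{"increments":{"type":"array","items":{"type":"number"}},"squeeze":{"type":"number"}},"required":["increments"]}

```bash
mkdir -p pics; cat > h.py <<'E'
import numpy as np, cv2
from bench import arm, vision
def cloud(name):
    p,d=vision.capture(name); c=vision.camera_info(name)
    K=np.array(c['K'],float);D=np.array(c['dist'],float);R=np.array(c['R']);t=np.array(c['t'])
    h,w=d.shape
    u,v=np.meshgrid(np.arange(w),np.arange(h))
    n=cv2.undistortPoints(np.stack([u,v],-1).reshape(-1,1,2).astype(float),K,D).reshape(h,w,2)
    P=np.dstack([n[...,0]*d,n[...,1]*d,d])
    X=(P-t)@R
    X[d==0]=np.nan
    return p,d,X
def save(n,p): cv2.imwrite('pics/'+n,p[...,::-1])
E
python3 - <<'E'
from h import *
for n in('scene','top'):
    p,d,X=cloud(n); save(n+'0.png',p); np.save(n+'0.npy',X)
    c=vision.camera_info(n); print(n,-np.array(c['R']).T@c['t'],np.round(c['R'],2).tolist())
s=arm.observe(); print({k:np.round(v,3) for k,v in s.items()})
E
```

```text
scene [-0.47177062  0.70697164  0.66607898] [[-0.61, -0.79, 0.01], [-0.34, 0.25, -0.91], [0.72, -0.56, -0.42]]
top [ 0.33922516 -0.0934877   1.2726232 ] [[0.03, -1.0, -0.0], [-0.99, -0.02, -0.16], [0.16, 0.01, -0.99]]
{'time_s': np.float64(0.1), 'joints': array([ 1.135,  0.435,  0.025,  1.574, -0.012,  1.134, -0.075]), 'dq': array([-0.001, -0.002,  0.001, -0.002,  0.001, -0.002,  0.   ]), 'effort': array([ 5.0000e-03, -6.7177e+01,  1.0290e+00, -3.1690e+01,  1.6000e-02,
        7.0000e-03, -0.0000e+00]), 'tcp_pos': array([ 0.204, -0.59 ,  0.253]), 'eef_rot': array([-0.001,  0.986,  0.166, -0.   ]), 'ft_force': array([0.011, 0.486, 0.1  ]), 'torque': array([-0.006,  0.02 ,  0.   ]), 'grip_force': np.float64(0.0), 'finger_gap': np.float64(0.085)}
```

View pics/top0.png

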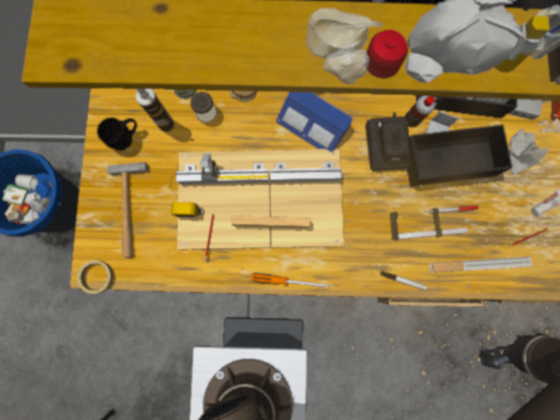

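View pics/scene0.png

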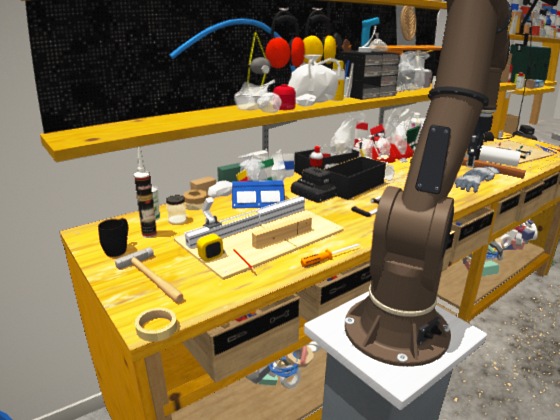

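The top view shows the fence along row ~176 (columns 178–341), the raised stop at about (207,165), the board at (232–310, ~221), the tape at (185,209) and the pencil at (210,238). A shelf hangs over the back of the bench, above row 90. The scene view confirms that the stop leans back and the board stands on edge.

```bash
python3 - <<'E'
from h import *
X=np.load('top0.npy'); p=cv2.imread('pics/top0.png')[...,::-1]
z=X[...,2]; V,U=np.mgrid[:420,:560]
def box(r0,r1,c0,c1): return (V>=r0)&(V<r1)&(U>=c0)&(U<c1)
print('bench z',np.nanmedian(z[box(255,265,300,340)]),'ply z',np.nanmedian(z[box(235,243,280,335)]), 'shelf',np.nanmedian(X[box(82,90,100,300)],0), np.nanpercentile(X[box(60,95,100,300)&(z>.3)],[0,1,2],axis=0)[0], np.nanmin(X[box(60,95,100,300)&(z>.3)],0))
# fence: z 45..65mm
f=box(160,190,215,345)&(abs(z-.057)<.008)
P=X[f]; print('fence',len(P),P.min(0),P.max(0))
# front edge per column
xs=[];ys=[]
for c in range(220,336):
    m=f[:,c]
    if m.sum()>3: q=X[:,c][m]; i=q[:,0].argmin(); xs.append((q[i,0],q[:,0].max())); ys.append(q[i,1])
xs=np.array(xs)
for k in (0,1): print('edge',np.polyfit(ys,xs[:,k],1),np.std(xs[:,k]-np.polyval(np.polyfit(ys,xs[:,k],1),ys)))
b=box(205,235,225,318)&(z>.04)
Q=X[b];print('board',len(Q),Q.min(0),Q.max(0),np.median(Q,0))
r=cv2.minAreaRect(Q[:,:2].astype(np.float32)*1000); print(r)
s=box(145,185,195,222)&(z>.065)
S=X[s];print('stop',len(S),S.min(0),S.max(0),S.mean(0))
for a,bb in zip(*np.nonzero(s)): pass
t=box(200,220,168,203)&(z>.03);T=X[t];print('tape',T.min(0),T.max(0))
hsv=cv2.cvtColor(p,cv2.COLOR_RGB2HSV)
# scene cloud
Y=np.load('scene0.npy');w=Y[...,2]
s=(Y[...,0]>.45)&(Y[...,0]<.68)&(abs(Y[...,1]-np.median(S[:,1]))<.05)&(w>.06)
S2=Y[s];print('stop scene',len(S2),S2.min(0),S2.max(0))
b=(w>.05)&(w<.068)&(Y[...,0]<Q[:,0].max()+.02)&(Y[...,0]>Q[:,0].min()-.02)&(abs(Y[...,1]-Q[:,1].mean())<.13)
print('board scene',Y[b].min(0),Y[b].max(0),cv2.minAreaRect(Y[b][:,:2].astype(np.float32)*1000))
big=cv2.resize(p[135:260,165:355],None,fx=4,fy=4,interpolation=cv2.INTER_CUBIC); save('c1.png',big)
sc=cv2.imread('pics/scene0.png')[...,::-1]
save('c2.png',cv2.resize(sc[180:280,170:350],None,fx=4,fy=4,interpolation=cv2.INTER_CUBIC))
E
```

```text
bench z 1.3739353848716478e-06 ply z 0.012104200749937325 shelf [0.77463689 0.11383356 0.33125645] [ 0.77109453 -0.11517252  0.30379186] [ 0.77109453 -0.11517252  0.30379186]
fence 1324 [ 0.6163524  -0.24539639  0.04901991] [0.65986384 0.11414507 0.06448881]
edge [-0.04479166  0.62174238] 0.0008443249136982521
edge [-0.04418572  0.64945232] 0.0010631044518112861
board 745 [ 0.49059395 -0.15678472  0.04031945] [0.51639553 0.06216878 0.06822779] [ 0.50201405 -0.04729597  0.06142639]
((503.157958984375, -47.31477355957031), (219.0814208984375, 25.363733291625977), 89.64729309082031)
stop 236 [0.61758722 0.10903234 0.06510521] [0.68176297 0.15134128 0.14770215] [0.64796764 0.12881238 0.10121699]
tape [0.51289504 0.15530264 0.03052416] [0.54760777 0.23021526 0.0828915 ]
stop scene 329 [0.51255394 0.07791727 0.06006388] [0.67750303 0.17775921 0.14459164]
board scene [ 0.48761383 -0.15648225  0.05005033] [0.51946471 0.06518536 0.06734028] ((503.8868408203125, -45.62358856201172), (221.6521759033203, 31.373668670654297), 89.68053436279297)
```

View pics/c1.png

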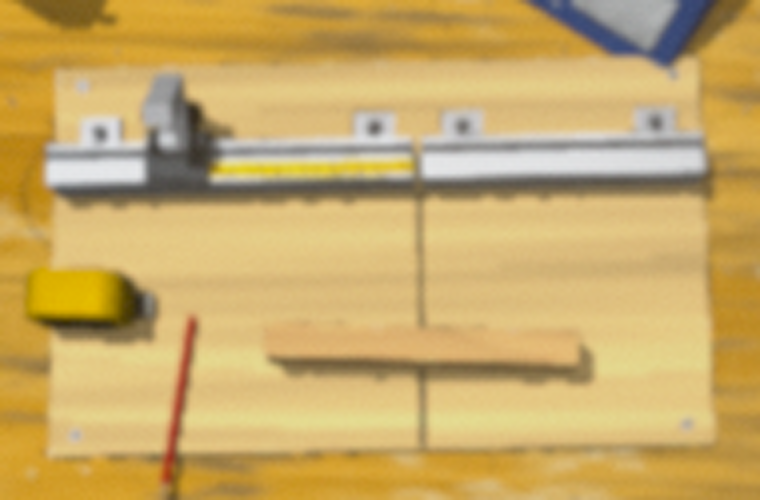

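View pics/c2.png

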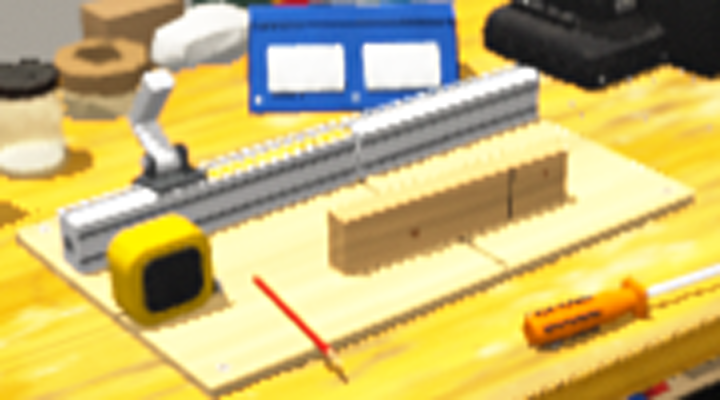

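The crops show the stop leaning back with its carriage at crop columns 148–210. The slot is at crop column ~419, the pencil line is on the near face, and the board is slightly yawed relative to the fence.

```bash
cat >> h.py <<'E'
th=0.0447
ex=np.array([np.cos(th),np.sin(th)]);ey=np.array([-np.sin(th),np.cos(th)])
E
python3 - <<'E'
from h import *
X=np.load('top0.npy'); z=X[...,2]; V,U=np.mgrid[:420,:560]
def jig(P): return np.stack([P[...,:2]@ex,P[...,:2]@ey],-1)
J=jig(X)
print('front plane jx', 0.6206*np.cos(th))
m=(abs(z-.012)<.004)&(V>180)&(V<250)&(U>165)&(U<355)
lo=[];hi=[];fr=[]
for r in range(190,245):
    q=J[r][m[r]]
    if len(q)>20: lo.append(q[:,1].min());hi.append(q[:,1].max())
for c in range(185,335):
    q=J[:,c][m[:,c]]
    fr.append(q[:,0].min())
print('ply jy',np.median(lo),np.median(hi),np.std(lo),np.std(hi),'front',np.median(fr),np.std(fr))
f=(abs(z-.057)<.006)&(V>160)&(V<190)&(U>165)&(U<350); q=J[f]
print('fence jy',np.percentile(q[:,1],[0,1,99,100]),'jx',np.percentile(q[:,0],[1,50,99]))
s=(z>.09)&(V>145)&(V<185)&(U>195)&(U<222);q=J[s];print('arm jig',np.c_[q,z[s]].min(0),np.c_[q,z[s]].max(0),np.median(q,0))
b=(z>.055)&(V>205)&(V<235)&(U>225)&(U<318)
Q=X[b];k=np.polyfit(Q[:,1],Q[:,0],1);print('board slope',k,'jig',J[b].min(0),J[b].max(0),Q[:,2].mean())
p=cv2.imread('pics/top0.png',0).astype(float)
for r in (195,200,240): # slot
    c=260+p[r,260:280].argmin();print('slot',r,c,J[r,c])
E
```

```text
front plane jx 0.6199800959019944
ply jy -0.27674404726911295 0.19903485533507714 0.004793363815270034 0.028711375502883496 front 0.43188158922352493 0.002770302295907627
fence jy [-0.27394886 -0.26973366  0.19210437  0.1968664 ] jx [0.62030494 0.63437785 0.65030901]
arm jig [0.64111746 0.09088466 0.0903308 ] [0.68722015 0.11062754 0.14770215] [0.65914592 0.09865881]
board slope [0.00300731 0.50316008] jig [ 0.48488751 -0.1785839 ] [0.51779779 0.03956   ] 0.06164881822224483
slot 195 269 [ 0.58188046 -0.06634616]
slot 200 270 [ 0.56639289 -0.06915528]
slot 240 270 [ 0.44997213 -0.06739071]
```

>>> apply_moves(increments=[0, 0, 0, 1, -1, 0, 0, 0, 1, -1, 0, 0, 0, 0.42, -1, 0.7, -0.9, 0, 0, -1, 0.7, -0.9, 0, 0, -1, 0.7, -0.9, 0, 0, -1, 0.7, -0.9, 0, 0, -1, 0.7, -0.9, 0, 0, -1, 0.7, -0.9, 0, 0, -1, 0, 0, 0, 0, -1])

```text
time_s: 1.1
tcp_pos: [0.3672, -0.3617, 0.2532]
eef_rot: [-0.001, 1.0, 0.026, 0.001]
ft_force: [0.0, 0.1, -0.2]
finger_gap: -0.0001
grip_force: 0.0
```

>>> apply_moves(increments=[0.7, -0.95, 0, 0, -1, 0.7, -0.95, 0, 0, -1, 0.7, -0.95, 0, 0, -1, 0.7, -0.95, 0, 0, -1, 0.7, -0.95, 0, 0, -1, 0.7, -0.95, 0, 0, -1, 0.7, -0.95, 0, 0, -1, 0.7, -0.95, 0, 0, -1, 0.7, -0.95, 0, 0, -1, 0, 0, 0, 0, -1])

```text
time_s: 2.1
tcp_pos: [0.6024, -0.008, 0.2526]
eef_rot: [-0.002, 1.0, 0.026, 0.0]
ft_force: [-0.1, -1.0, 0.3]
finger_gap: -0.0002
grip_force: 0.0
```

```bash
cat >> h.py <<'E'
def st():
    s=arm.observe(); w,x,y,q=s['eef_rot']
    P=np.array(s['tcp_pos']); O=0.620*ex-0.0085*ey
    d=P[:2]-O
    print('t',round(s['time_s'],2),'jig x,y',np.round([d@ex,d@ey],4),'z',round(P[2],4),'head-th',round(2*np.arctan2(y,x)-th,4),'F jig',np.round([s['ft_force'][:2]@ex,s['ft_force'][:2]@ey,s['ft_force'][2]],2))
E
python3 -c "from h import *;st()"
```

```text
t 2.1 jig x,y [-0.0186 -0.0264] z 0.2526 head-th 0.0064 F jig [-0.15 -0.98  0.28]
```

>>> apply_moves(increments=[0.7, -0.85, 0, 0.05, -1, 0.7, -0.85, 0, 0, -1, 0.7, -0.85, 0, 0, -1, 0.62, -0.85, 0, 0, -1, 0, 0, 0, 0, -1, 0, 0, 0, 0, -1])

```text
time_s: 2.7
tcp_pos: [0.7037, 0.1251, 0.252]
eef_rot: [0.0, 1.0, 0.019, -0.001]
ft_force: [-0.3, -0.5, -0.0]
finger_gap: -0.0001
grip_force: 0.0
```

```bash
python3 -c "
from h import *;st()
p,d,X=cloud('scene');save('s1.png',cv2.resize(p[100:300,130:410],None,fx=2.5,fy=2.5))
s=(X[...,2]>.12)&(X[...,2]<.27)&(X[...,0]>.66)&(X[...,0]<.75)&(abs(X[...,1]-.133)<.07);print(np.percentile(X[s],[1,50,99],axis=0))"
```

```text
t 2.7 jig x,y [0.0886 0.1021] z 0.252 head-th -0.0067 F jig [-0.32 -0.49 -0.04]
[[0.68632962 0.1115399  0.22989163]
 [0.69520216 0.12940932 0.25229443]
 [0.70934086 0.13918052 0.26945825]]
```

View pics/s1.png

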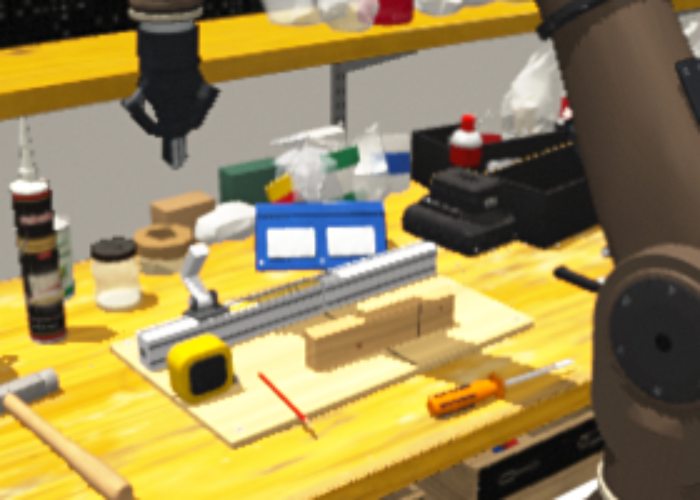

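The gripper is shut, with its tip at crop (177,165), above and behind the stop. The stop is still up.

>>> apply_moves(increments=[0.05, -0.2, 0.8, 0, -1, 0, 0, 0.9, 0, -1, 0, 0, 0.9, 0, -1, 0, 0, 0.75, 0, -1, 0, 0, 0, 0, -1, 0, 0, 0, 0, -1])

```text
time_s: 3.35
tcp_pos: [0.7055, 0.131, 0.12]
eef_rot: [0.0, 1.0, 0.017, -0.0]
ft_force: [0.5, 0.1, 1.0]
finger_gap: 0.0002
grip_force: 0.0
```

```bash
python3 -c "from h import *;st()"
```

```text
t 3.35 jig x,y [0.0906 0.1078] z 0.12 head-th -0.01 F jig [0.48 0.03 0.96]
```

>>> apply_moves(increments=[-0.3, 0, 0, 0, -1, -0.3, 0, 0, 0, -1, -0.3, 0, 0, 0, -1, -0.3, 0, 0, 0, -1, -0.1, 0, 0, 0, -1, 0, 0, 0, 0, -1, 0, 0, 0, 0, -1, 0, 0, 0, 0, -1, 0, 0, 0, 0, -1])

```text
time_s: 4.25
tcp_pos: [0.6722, 0.1307, 0.1362]
eef_rot: [-0.003, 1.0, 0.016, 0.022]
ft_force: [24.1, -4.9, 47.6]
finger_gap: 0.0002
grip_force: 27.1
```

```bash
python3 -c "
from h import *;st()
p,d,X=cloud('scene');save('s2.png',cv2.resize(p[150:290,150:350],None,fx=3,fy=3))"
```

```text
t 4.25 jig x,y [0.0573 0.109 ] z 0.1362 head-th -0.0131 F jig [23.81 -5.97 47.59]
```

View pics/s2.png

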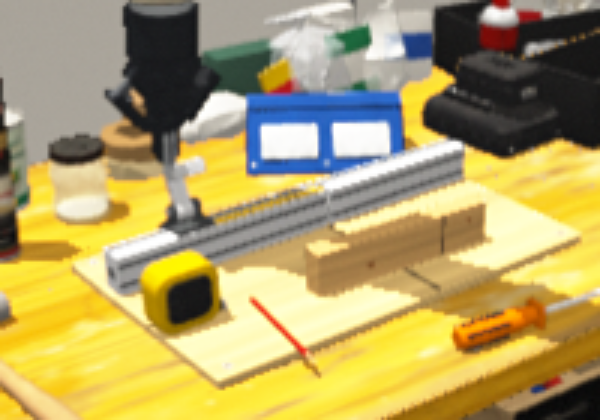

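The fingertip, at crop (172,150), rode up on the arm instead of pushing it. I'll back off and check the arm's position.

>>> apply_moves(increments=[0, 0, -0.5, 0, -1, 0, 0, -0.5, 0, -1, 0.6, 0, -0.3, 0, -1, 0.7, 0, 0, 0, -1, 0, 0, 0, 0, -1, 0, 0, 0, 0, -1])

```text
time_s: 4.9
tcp_pos: [0.7063, 0.1323, 0.1735]
eef_rot: [-0.0, 1.0, 0.018, 0.001]
ft_force: [0.4, -0.2, 0.3]
finger_gap: -0.0001
grip_force: 0.0
```

```bash
cat >> h.py <<'E'
def jigX(X):
    O=0.620*ex-0.0085*ey
    return np.dstack([(X[...,:2]-O)@ex,(X[...,:2]-O)@ey,X[...,2]])
E
python3 -c "
from h import *;st()
p,d,X=cloud('scene');J=jigX(X)
s=(J[...,2]>.085)&(J[...,0]>-.05)&(J[...,0]<.075)&(abs(J[...,1]-.11)<.02)&(J[...,2]<.155)
q=J[s];print(len(q))
for a in np.arange(.085,.155,.008):
  m=abs(q[:,2]-a)<.004
  if m.any():print(round(a,3),m.sum(),q[m].min(0).round(3),q[m].max(0).round(3))"
```

```text
t 4.9 jig x,y [0.0915 0.1091] z 0.1735 head-th -0.0093 F jig [ 0.35 -0.23  0.3 ]
129
0.085 9 [0.02  0.101 0.085] [0.038 0.121 0.088]
0.093 20 [0.026 0.102 0.09 ] [0.036 0.121 0.097]
0.101 17 [0.025 0.105 0.098] [0.04  0.121 0.104]
0.109 4 [0.034 0.12  0.108] [0.046 0.122 0.112]
0.117 18 [0.003 0.117 0.113] [0.051 0.122 0.121]
0.125 27 [-0.013  0.101  0.121] [0.042 0.123 0.129]
0.133 25 [-0.012  0.102  0.129] [0.02  0.122 0.137]
0.141 9 [-0.01   0.103  0.137] [0.003 0.121 0.14 ]
```

>>> apply_moves(increments=[0, 0, 0.6, 0, -1, 0, 0, 0.54, 0, -1, 0, 0, 0, 0, -1, -0.3, 0, 0, 0, -1, -0.3, 0, 0, 0, -1, -0.2, 0, 0, 0, -1, -0.2, 0, 0, 0, -1, -0.2, 0, 0, 0, -1, 0, 0, 0, 0, -1])

```text
time_s: 5.85
tcp_pos: [0.6565, 0.131, 0.1261]
eef_rot: [0.0, 1.0, 0.018, -0.0]
ft_force: [-0.7, 0.9, -0.4]
finger_gap: 0.0004
grip_force: 0.0
```

```bash
cat >> h.py <<'E'
def stop():
    p,d,X=cloud('scene');J=jigX(X)
    s=(J[...,2]>.02)&(J[...,0]>-.05)&(J[...,0]<.075)&(abs(J[...,1]-.11)<.018)&(J[...,2]<.155)
    q=J[s]
    for a in np.arange(.021,.155,.008):
      m=abs(q[:,2]-a)<.004
      if m.any():print(round(a,3),m.sum(),q[m].min(0).round(3),q[m].max(0).round(3))
    return p
E
python3 -c "
from h import *;st();stop()"
```

```text
t 5.85 jig x,y [0.0417 0.11  ] z 0.1261 head-th -0.008 F jig [-0.65  0.96 -0.35]
0.021 2 [0.002 0.093 0.023] [0.003 0.098 0.025]
0.029 9 [0.    0.093 0.026] [0.007 0.109 0.032]
0.037 15 [-0.002  0.094  0.034] [0.005 0.123 0.041]
0.045 25 [0.    0.092 0.041] [0.065 0.127 0.049]
0.053 23 [-0.001  0.093  0.049] [0.007 0.126 0.057]
0.061 46 [-0.001  0.092  0.057] [0.03  0.127 0.065]
0.069 34 [0.001 0.095 0.065] [0.037 0.128 0.072]
0.077 23 [0.018 0.095 0.073] [0.028 0.128 0.08 ]
0.085 15 [0.018 0.106 0.081] [0.033 0.125 0.089]
0.093 12 [-0.034  0.106  0.09 ] [0.026 0.122 0.097]
0.101 28 [-0.035  0.1    0.098] [0.028 0.121 0.105]
0.109 51 [-0.043  0.103  0.105] [0.043 0.122 0.113]
0.117 74 [-0.037  0.096  0.113] [0.047 0.125 0.121]
0.125 33 [0.01  0.096 0.121] [0.048 0.125 0.129]
0.133 24 [0.029 0.098 0.13 ] [0.051 0.126 0.136]
0.141 21 [0.027 0.098 0.137] [0.049 0.124 0.145]
0.149 24 [0.027 0.092 0.146] [0.05  0.127 0.153]
```

Falling (the foot is now in front at z ≈ 0.1). I'll retract up and check.

>>> apply_moves(increments=[0.1, 0, -0.6, 0, -1, 0.1, 0, -0.9, 0, -1, 0, 0.3, -0.6, 0, -1, 0, 0.5, 0, 0, -1, -0.5, 0.5, 0, 0, -1, -0.8, 0.8, 0, 0, -1, -0.8, 0.8, 0, 0, -1])

```text
time_s: 6.6
tcp_pos: [0.5845, 0.0107, 0.2085]
eef_rot: [0.0, 1.0, 0.018, -0.001]
ft_force: [0.5, 0.2, 0.2]
finger_gap: -0.0001
grip_force: 0.0
```

```bash
python3 -c "
from h import *;st();stop()"
```

```text
t 6.6 jig x,y [-0.0356 -0.0069] z 0.2085 head-th -0.0084 F jig [0.51 0.17 0.18]
0.029 1 [0.003 0.104 0.03 ] [0.003 0.104 0.03 ]
0.037 10 [-0.004  0.105  0.034] [0.005 0.124 0.041]
0.045 21 [-0.044  0.104  0.041] [0.062 0.126 0.049]
0.053 34 [-0.043  0.101  0.049] [0.007 0.128 0.057]
0.061 59 [-0.042  0.1    0.057] [0.032 0.128 0.065]
0.069 41 [-0.036  0.101  0.065] [0.032 0.128 0.073]
0.077 36 [-0.03   0.1    0.073] [0.028 0.128 0.081]
0.085 48 [-0.024  0.093  0.082] [0.034 0.127 0.089]
0.093 23 [-0.021  0.099  0.089] [-0.001  0.121  0.097]
0.101 14 [-0.019  0.102  0.098] [-0.006  0.12   0.101]
```

>>> apply_moves(increments=[-0.8, 0.34, 0, 0, -1, -0.8, 0.34, 0, 0, -1, -0.8, 0.34, 0, 0, -1, -0.8, 0.34, 0, 0.33, -1, 0, 0, 0.8, 0, -1, 0, 0, 0.9, 0, -1, 0, 0, 0.9, 0, -1, 0, 0, 0.5, 0, -1, 0, 0, 0, 0, -1, 0, 0, 0, 0, -1])

```text
time_s: 7.65
tcp_pos: [0.4597, -0.047, 0.0857]
eef_rot: [0.0, 1.0, -0.002, -0.001]
ft_force: [0.0, -0.2, 0.5]
finger_gap: 0.0
grip_force: 0.0
```

```bash
python3 -c "
from h import *;st();stop()"
```

```text
t 7.65 jig x,y [-0.1628 -0.059 ] z 0.0857 head-th -0.0483 F jig [ 0.01 -0.25  0.55]
0.021 1 [-0.021  0.102  0.021] [-0.021  0.102  0.021]
0.029 5 [-0.024  0.1    0.026] [-0.019  0.109  0.031]
0.037 15 [-0.025  0.099  0.034] [0.006 0.126 0.041]
0.045 24 [-0.023  0.104  0.041] [0.06  0.128 0.049]
0.053 24 [-0.024  0.102  0.049] [0.005 0.127 0.056]
0.061 35 [-0.024  0.103  0.057] [0.033 0.128 0.065]
0.069 34 [-0.026  0.095  0.065] [0.033 0.127 0.073]
0.077 73 [-0.023  0.096  0.073] [0.03  0.128 0.081]
0.085 24 [-0.015  0.093  0.081] [0.033 0.127 0.086]
```

>>> apply_moves(increments=[0, 0, 0.22, 0, -1, 0.2, 0, 0, 0, -1, 0.2, 0, 0, 0, -1, 0.12, 0, 0, 0, -1, 0.12, 0, 0, 0, -1, 0.12, 0, 0, 0, -1, 0, 0, 0, 0, -1])

```text
time_s: 8.4
tcp_pos: [0.4911, -0.0469, 0.077]
eef_rot: [-0.0, 1.0, -0.002, 0.0]
ft_force: [-1.0, -0.4, -0.8]
finger_gap: 0.0003
grip_force: 0.1
```

```bash
cat >> h.py <<'E'
def board():
    p,d,X=cloud('scene');J=jigX(X)
    s=(J[...,2]>.018)&(J[...,0]>-.16)&(J[...,0]<-.003)&(J[...,1]>-.20)&(J[...,1]<.097)&(J[...,2]<.075)
    q=J[s]
    for a in (-.15,-.12,0.0,.02):
        m=abs(q[:,1]-a)<.01; r=q[m]
        if m.any(): print('y',a,'x',r[:,0].min().round(4),r[:,0].max().round(4),'z',np.percentile(r[:,2],[2,50,98]).round(4))
    print('y ends',np.percentile(q[:,1],[.5,99.5]).round(4)); return p
E
python3 -c "
from h import *;st();board()"
```

```text
t 8.4 jig x,y [-0.1315 -0.0603] z 0.077 head-th -0.048 F jig [-1.02 -0.31 -0.82]
y -0.15 x -0.1381 -0.0996 z [0.0216 0.0468 0.0664]
y -0.12 x -0.1362 -0.101 z [0.0209 0.0461 0.0664]
y 0.0 x -0.1291 -0.0927 z [0.0205 0.0449 0.0666]
y 0.02 x -0.1278 -0.0031 z [0.0213 0.0465 0.0667]
y ends [-0.1694  0.049 ]
```

Tipping, not sliding (top edge up to 66 mm). Continue.

>>> apply_moves(increments=[0.12, 0, 0, 0, -1, 0.12, 0, 0, 0, -1, 0.12, 0, 0, 0, -1, 0, 0, 0, 0, -1, 0, 0, 0, 0, -1, 0, 0, 0, 0, -1])

```text
time_s: 9.05
tcp_pos: [0.5044, -0.047, 0.0768]
eef_rot: [0.0, 1.0, -0.002, -0.0]
ft_force: [0.1, -0.2, -0.1]
finger_gap: -0.0
grip_force: 0.0
```

```bash
python3 -c "
from h import *;st();board()"
```

```text
t 9.05 jig x,y [-0.1182 -0.061 ] z 0.0768 head-th -0.048 F jig [ 0.06 -0.18 -0.08]
y -0.15 x -0.115 -0.0593 z [0.0222 0.0364 0.0396]
y -0.12 x -0.1122 -0.0703 z [0.0188 0.036  0.0398]
y 0.0 x -0.1078 -0.003 z [0.0199 0.0364 0.0401]
y 0.02 x -0.1055 -0.0037 z [0.0192 0.0365 0.0398]
y ends [-0.1713  0.0488]
```

The board is flat (top at 36 mm). Next I'll go behind it and push it to the fence.

>>> apply_moves(increments=[-0.6, 0, 0, -0.4, -1, 0, 0, 0, 0, -1, 0, 0, 0.5, 0, -1, 0, 0, 0.42, 0, -1, 0, 0, 0, 0, -1, 0.25, 0, 0, 0, -1, 0.25, 0, 0, 0, -1, 0.25, 0, 0, 0, -1, 0.25, 0, 0, 0, -1, 0.25, 0, 0, 0, -1])

```text
time_s: 10.1
tcp_pos: [0.5314, -0.0446, 0.0404]
eef_rot: [0.0, 1.0, 0.022, -0.0]
ft_force: [-2.7, 1.0, 1.8]
finger_gap: 0.0001
grip_force: 1.1
```

```bash
python3 -c "
from h import *;st();board()"
```

```text
t 10.1 jig x,y [-0.0911 -0.0598] z 0.0404 head-th -0.0001 F jig [-2.62  1.08  1.81]
y -0.15 x -0.0889 -0.0363 z [0.0195 0.0358 0.0392]
y -0.12 x -0.0874 -0.0575 z [0.0199 0.0349 0.0393]
y 0.0 x -0.0811 -0.0264 z [0.0192 0.0364 0.0401]
y 0.02 x -0.0813 -0.0279 z [0.0184 0.0365 0.0394]
y ends [-0.1726  0.048 ]
```

>>> apply_moves(increments=[0.25, 0, 0, 0, -1, 0.2, 0, 0, 0, -1, 0.15, 0, 0, 0, -1, 0.1, 0, 0, 0, -1, 0.05, 0, 0, 0, -1, 0, 0, 0, 0, -1])

```text
time_s: 10.75
tcp_pos: [0.5606, -0.0435, 0.04]
eef_rot: [0.0, 1.0, 0.022, -0.0]
ft_force: [0.1, -0.3, 0.8]
finger_gap: 0.0
grip_force: 0.2
```

```bash
python3 -c "
from h import *;st();board()"
```

```text
t 10.75 jig x,y [-0.0619 -0.06  ] z 0.04 head-th -0.0001 F jig [ 0.11 -0.32  0.83]
y -0.15 x -0.0579 -0.0074 z [0.0199 0.0359 0.0396]
y -0.12 x -0.056 -0.0281 z [0.0187 0.0322 0.0392]
y 0.0 x -0.0556 -0.0041 z [0.0196 0.0362 0.0399]
y 0.02 x -0.0527 -0.0035 z [0.0194 0.0369 0.0399]
y ends [-0.1742  0.0494]
```

>>> apply_moves(increments=[0.05, 0, 0, 0, -1, 0.05, 0, 0, 0, -1, 0, 0, 0, 0, -1])

```text
time_s: 11.1
tcp_pos: [0.563, -0.0434, 0.0398]
eef_rot: [0.0, 1.0, 0.022, -0.002]
ft_force: [-6.7, -1.4, 4.8]
finger_gap: 0.0002
grip_force: 3.2
```

```bash
python3 -c "
from h import *;st();board()"
```

```text
t 11.1 jig x,y [-0.0595 -0.06  ] z 0.0398 head-th -0.0002 F jig [-6.77 -1.07  4.8 ]
y -0.15 x -0.0518 -0.0067 z [0.02   0.0368 0.0397]
y -0.12 x -0.0498 -0.0245 z [0.0188 0.0344 0.0391]
y 0.0 x -0.0536 -0.003 z [0.0199 0.0368 0.04  ]
y 0.02 x -0.0524 -0.0043 z [0.0194 0.0362 0.039 ]
y ends [-0.1723  0.0536]
```

>>> apply_moves(increments=[-0.5, 0, 0, 0, -1, 0, 0, -0.7, 0, -1, 0, 0.5, -0.6, 0, -1, 0, 0.95, 0, 0, -1, 0.4, 0.95, 0, 0, -1, 0.45, 0.95, 0, 0, -1, 0.45, 0.35, 0, 0, -1, 0, 0, 0.6, 0, -1, 0, 0, 0.7, 0, -1, 0, 0, 0, 0, -1])

```text
time_s: 12.15
tcp_pos: [0.6011, -0.1891, 0.0369]
eef_rot: [-0.001, 1.0, 0.022, -0.003]
ft_force: [-0.5, -0.1, 0.1]
finger_gap: -0.0002
grip_force: 0.0
```

```bash
python3 -c "
from h import *;st();board()"
```

```text
t 12.15 jig x,y [-0.028  -0.2073] z 0.0369 head-th 0.0 F jig [-0.5  -0.03  0.07]
y -0.15 x -0.0532 -0.0035 z [0.0193 0.0364 0.0438]
y -0.12 x -0.0526 -0.0035 z [0.0184 0.0365 0.0405]
y 0.0 x -0.053 -0.0044 z [0.0186 0.0362 0.0397]
y 0.02 x -0.0523 -0.0033 z [0.0204 0.0367 0.048 ]
y ends [-0.1991  0.0495]
```

>>> apply_moves(increments=[0, -0.25, -0.06, 0, -1, 0, -0.25, 0, 0, -1, 0, -0.25, 0, 0, -1, 0, -0.25, 0, 0, -1, 0, -0.25, 0, 0, -1, 0, -0.2, 0, 0, -1, 0, -0.1, 0, 0, -1, 0, 0, 0, 0, -1])

```text
time_s: 13.0
tcp_pos: [0.6002, -0.1264, 0.0424]
eef_rot: [-0.0, 1.0, 0.023, -0.0]
ft_force: [0.4, 0.5, 0.7]
finger_gap: -0.0003
grip_force: 0.0
```

```bash
python3 -c "
from h import *;st();board()"
```

```text
t 13.0 jig x,y [-0.026  -0.1446] z 0.0424 head-th 0.0013 F jig [0.4  0.43 0.75]
y -0.15 x -0.0427 -0.0192 z [0.0269 0.0528 0.074 ]
y -0.12 x -0.0544 -0.0049 z [0.0185 0.0372 0.0745]
y 0.0 x -0.0524 -0.0052 z [0.0208 0.0368 0.0404]
y 0.02 x -0.0527 -0.0044 z [0.02   0.0366 0.0397]
y ends [-0.1668  0.0911]
```

>>> apply_moves(increments=[0, -0.1, 0, 0, -1, 0, -0.08, 0, 0, -1, 0, -0.04, 0, 0, -1, 0, -0.03, 0, 0, -1, 0, 0, 0, 0, -1])

```text
time_s: 13.55
tcp_pos: [0.5998, -0.1174, 0.0424]
eef_rot: [-0.0, 1.0, 0.022, -0.0]
ft_force: [-0.4, 0.3, 0.4]
finger_gap: 0.0
grip_force: 0.0
```

```bash
python3 -c "
from h import *;st();board()"
```

```text
t 13.55 jig x,y [-0.026  -0.1356] z 0.0424 head-th 0.0002 F jig [-0.41  0.28  0.42]
y -0.15 x -0.0404 -0.0225 z [0.0301 0.058  0.0744]
y -0.12 x -0.05 -0.0036 z [0.0215 0.0414 0.0735]
y 0.0 x -0.0524 -0.0032 z [0.0189 0.0367 0.0441]
y 0.02 x -0.0532 -0.0032 z [0.0192 0.0363 0.0393]
y ends [-0.1681  0.0965]
```

>>> apply_moves(increments=[0, -0.04, 0, 0, -1, 0, -0.04, 0, 0, -1, 0, 0, 0, 0, -1])

```text
time_s: 13.9
tcp_pos: [0.5997, -0.1155, 0.0425]
eef_rot: [0.001, 1.0, 0.022, -0.0]
ft_force: [-0.3, -4.3, -0.4]
finger_gap: -0.0006
grip_force: 2.2
```

```bash
python3 -c "
from h import *;st()"
```

```text
t 13.9 jig x,y [-0.0261 -0.1337] z 0.0425 head-th -0.0009 F jig [-0.53 -4.28 -0.36]
```

>>> apply_moves(increments=[0, -0.03, 0, 0, -1, 0, 0, 0, 0, -1])

```text
time_s: 14.1
tcp_pos: [0.5996, -0.1154, 0.0426]
eef_rot: [0.001, 1.0, 0.022, 0.0]
ft_force: [0.5, -6.8, -0.0]
finger_gap: 0.0
grip_force: 3.7
```

```bash
python3 -c "
from h import *;st();board()"
```

```text
t 14.1 jig x,y [-0.0261 -0.1336] z 0.0426 head-th -0.0017 F jig [ 0.22 -6.77 -0.04]
y -0.15 x -0.0417 -0.0237 z [0.0305 0.0678 0.0749]
y -0.12 x -0.0525 -0.003 z [0.0239 0.0459 0.074 ]
y 0.0 x -0.0517 -0.003 z [0.0193 0.0365 0.0404]
y 0.02 x -0.0536 -0.0036 z [0.0204 0.0364 0.04  ]
y ends [-0.1589  0.095 ]
```

>>> apply_moves(increments=[0, 0.5, 0, 0, -1, 0, 0, -0.7, 0, -1, 0, 0, -0.6, 0, -1, -0.8, 0, 0, 0, -1, -0.8, -0.6, 0, 0, -1, 0, -0.9, 0, 0, -1, 0, -0.9, 0, 0, -1, 0, -0.9, 0, 0, -1, 0, -0.2, 0.6, 0, -1, 0, 0, 0.68, 0, -1])

```text
time_s: 15.15
tcp_pos: [0.5314, 0.0073, 0.0439]
eef_rot: [-0.001, 1.0, 0.025, 0.002]
ft_force: [-0.3, -0.7, 0.1]
finger_gap: -0.0002
grip_force: 0.0
```

>>> apply_moves(increments=[0, 0, 0, 0, -1, 0.2, 0, 0, 0, -1, 0.2, 0, 0, 0, -1, 0.2, 0, 0, 0, -1, 0.05, 0, 0, 0, -1, 0, 0, 0, 0, -1])

```text
time_s: 15.75
tcp_pos: [0.5572, 0.0048, 0.0438]
eef_rot: [-0.0, 1.0, 0.022, 0.001]
ft_force: [1.0, 0.6, -0.2]
finger_gap: 0.0003
grip_force: 0.0
```

```bash
python3 -c "
from h import *;st();board()"
```

```text
t 15.75 jig x,y [-0.0631 -0.0116] z 0.0438 head-th -0.0005 F jig [ 1.02  0.57 -0.24]
y -0.15 x -0.0057 -0.0057 z [0.0594 0.0594 0.0594]
y -0.12 x -0.0531 -0.0048 z [0.0194 0.0362 0.045 ]
y 0.0 x -0.0792 -0.0035 z [0.0202 0.038  0.0726]
y 0.02 x -0.0753 -0.0055 z [0.0208 0.037  0.0733]
y ends [-0.1334  0.0964]
```

>>> apply_moves(increments=[0.06, 0, 0, 0, -1, 0.04, 0, 0, 0, -1, 0.03, 0, 0, 0, -1, 0, 0, 0, 0, -1])

```text
time_s: 16.2
tcp_pos: [0.5608, 0.0051, 0.0431]
eef_rot: [0.0, 1.0, 0.022, -0.001]
ft_force: [-3.9, -0.9, 3.0]
finger_gap: -0.0
grip_force: 1.8
```

```bash
python3 -c "
from h import *;st()"
```

```text
t 16.2 jig x,y [-0.0595 -0.0115] z 0.0431 head-th 0.0 F jig [-3.95 -0.77  3.02]
```

>>> apply_moves(increments=[0.03, 0, 0, 0, -1, 0, 0, 0, 0, -1, -0.2, 0, 0, 0, -1, -0.6, 0, 0, 0, -1, -0.2, 0, -0.9, 0, -1, -0.5, 0, -1, 0, -1, -1, 0.3, -1, 0, -1, -1, 0.5, -0.5, 0, -1, 0, 0, 0, 0, -1])

```text
time_s: 17.1
tcp_pos: [0.4264, -0.0336, 0.1761]
eef_rot: [0.001, 1.0, 0.021, 0.001]
ft_force: [1.5, 1.4, -0.4]
finger_gap: -0.0001
grip_force: 0.0
```

```bash
python3 -c "
from h import *;st();p=board();stop();
a=cv2.resize(p[170:290,160:350],None,fx=4,fy=4,interpolation=cv2.INTER_CUBIC);save('f1.png',a)
p,d,X=cloud('top');save('f2.png',cv2.resize(p[135:260,165:355],None,fx=4,fy=4,interpolation=cv2.INTER_CUBIC))
"
```

```text
t 17.1 jig x,y [-0.1956 -0.0441] z 0.1761 head-th -0.0028 F jig [ 1.59  1.29 -0.43]
y -0.15 x -0.005 -0.0038 z [0.0306 0.0328 0.035 ]
y -0.12 x -0.0518 -0.0047 z [0.0185 0.0365 0.039 ]
y 0.0 x -0.0517 -0.0047 z [0.0201 0.036  0.0397]
y 0.02 x -0.0669 -0.0044 z [0.0185 0.0359 0.0401]
y ends [-0.1204  0.0962]
0.021 13 [-0.049  0.093  0.02 ] [-0.021  0.102  0.025]
0.029 14 [-0.049  0.093  0.026] [-0.016  0.105  0.032]
0.037 41 [-0.05   0.092  0.033] [0.006 0.128 0.041]
0.045 27 [-0.026  0.103  0.041] [0.064 0.126 0.049]
0.053 24 [-0.024  0.102  0.049] [0.005 0.125 0.057]
0.061 38 [-0.023  0.102  0.058] [0.037 0.128 0.065]
0.069 35 [-0.025  0.094  0.065] [0.035 0.128 0.073]
0.077 71 [-0.026  0.093  0.073] [0.037 0.127 0.081]
0.085 24 [-0.016  0.093  0.081] [0.031 0.127 0.086]
```

View pics/f1.png

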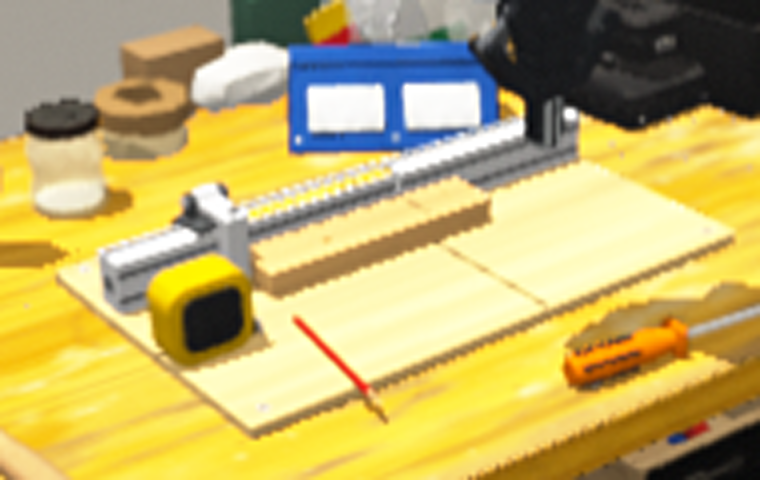

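View pics/f2.png

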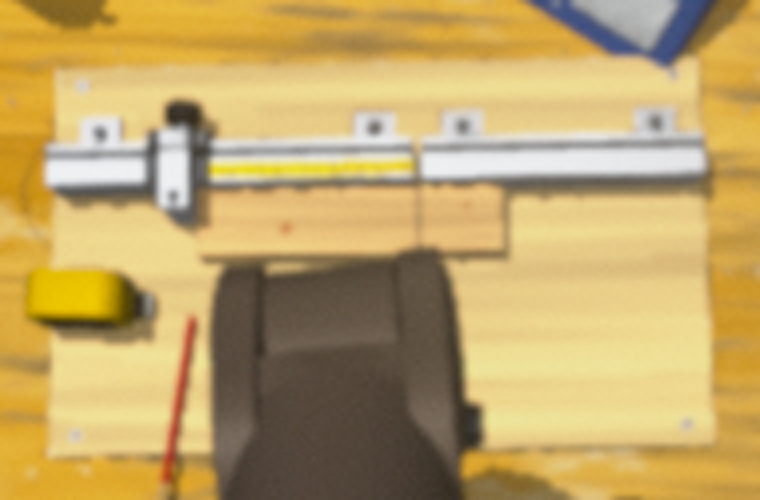

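The pictures show the stop down at crop (173,170). The board is flat with its line up, tight to the fence and stop, and the line at column ~418 is in line with the slot. The tape and pencil have not moved.

```bash
python3 -c "
from h import *;print(arm.finish_job())"
```

```text
the job is handed in; nothing more can be done
None
```

I handed the job in at about 17 s: the stop is down and the board lies flat, line up, tight to the fence and stop with the line over the saw slot; my first push on the stop rode up on it and read about 53 N at the wrist (under the 120 N limit), and the second push flipped it.

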